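# Set out toy racers for the next coat

### The job

Set the three wooden racers out for their next coat, each standing lengthwise and centred on one of the cork-topped rests (nose either way): the plain pine racer on the end rest in front of (nearest to) the green tin, the blue racer on the end rest nearest to the yellow tin, and the red racer on the middle rest between them. Seat the white masking plug fully down in the red racer's cockpit hole. Leave both tins where they stand.

Things in the scene. Friction and masses are not known exactly. Their poses are not given: they have to be found in the camera images.
- racer_red: Red, white nose stripe: toy racer, no wheels, loose, 140 g. Origin: underside, on the cockpit's axis; x to the nose, z up. x = -54 (tail) to 61 mm (nose); flat sides 48 mm apart for x = -23 to 23 (grip there, across y). Pod z = 10 to 42, headrest behind the cockpit to 49; below, a pine foot 56 x 28 x 10 mm. Cockpit: round blind hole 30 mm wide, 22 deep, open at the top (z = 42).
- racer_pine: Bare pale pine: toy racer, no wheels, loose, 140 g. Origin: underside, on the cockpit's axis; x to the nose, z up. x = -54 (tail) to 61 mm (nose); flat sides 48 mm apart for x = -23 to 23 (grip there, across y). Pod z = 10 to 42, headrest behind the cockpit to 49; below, a pine foot 56 x 28 x 10 mm. Cockpit: round blind hole 30 mm wide, 22 deep, open at the top (z = 42).
- racer_blue: Blue, white nose stripe: toy racer, no wheels, loose, 140 g. Origin: underside, on the cockpit's axis; x to the nose, z up. x = -54 (tail) to 61 mm (nose); flat sides 48 mm apart for x = -23 to 23 (grip there, across y). Pod z = 10 to 42, headrest behind the cockpit to 49; below, a pine foot 56 x 28 x 10 mm. Cockpit: round blind hole 30 mm wide, 22 deep, open at the top (z = 42).
- plug: White masking plug, loose, 50 g, upright on its stem on the table. Origin: centre of the stem's underside, z up. Stem 22 mm wide, z = 0 to 14; flange 38 mm wide, z = 14 to 19; round grip knob 20 mm wide, z = 19 to 43 mm. Seated, the flange rests on the racer's top, so its origin is 28 mm above the racer's.
- rest_left: The left (+y) one of the row of three fixed drying rests as the robot sees them: a plywood block with cork top, 90 (x) x 40 (y) x 20 mm high, flat on top. Origin: centre of its underside, on the table; x along its length, roughly away from the robot. The rests stand about 115 mm apart.
- rest_middle: The middle one of the row of three fixed drying rests as the robot sees them: a plywood block with cork top, 90 (x) x 40 (y) x 20 mm high, flat on top. Origin: centre of its underside, on the table; x along its length, roughly away from the robot. The rests stand about 115 mm apart.
- rest_right: The right (-y) one of the row of three fixed drying rests as the robot sees them: a plywood block with cork top, 90 (x) x 40 (y) x 20 mm high, flat on top. Origin: centre of its underside, on the table; x along its length, roughly away from the robot. The rests stand about 115 mm apart.
- tin_green: Green paint tin, 64 mm wide, 45 mm high, closed, loose, about 450 g, standing about 120 mm behind one of the two end rests (beyond it as seen from the robot). Origin: centre of its underside.
- tin_yellow: Yellow paint tin, 64 mm wide, 45 mm high, closed, loose, about 450 g, standing about 120 mm behind one of the two end rests (beyond it as seen from the robot). Origin: centre of its underside.
There are look-alikes about, which are no part of the job. Several things have the shape of the tin_green; the one meant has the colours described above.

How it is judged:
By the outcome, as a careful person would: the job done as asked, in the order asked, and still so for the second after the job is handed in, with the robot touching nothing.
It also fails if it takes over 128 s, if anything falls off the work surface, if the arm or the gripper's body presses on something with over 40 N, if the wrist force passes 120 N, or if a joint passes its speed limit or range.

### The arm

A 6-joint arm with a two-finger parallel gripper is mounted at the origin on the work surface. World frame = base frame: x ahead of the robot, y to its left, z up, the work surface at z = 0. Lengths are in mm, angles in rad, forces in N, time in s.
With the tool pointing down it reaches from about 275 to 750 mm from the base axis. Payload 10.2 kg.
Tool frame: the origin (TCP) lies at the very end of the fingers, on their centre line; the grasp point (between the pads) lies 19 mm behind it; z points along the fingers, y is the line along which they close (so a half turn about z gives the same grasp; the last joint's range is limited). The gripper opens to 85 mm and grips with 20 to 120 N. Pads are 22 mm wide; open, the fingers measure 114 mm over their backs; the gripper's body (76 mm by 85 mm) begins 54 mm behind the grasp point. The pads swing forward as they close: fully open they stand 13 mm farther back than shut.
Start: joints at [1.015, 0.313, 1.498, -0, 1.331, -0.223], TCP at [171.525, 496.196, 231.294] pointing down, gripper open.
Joint ranges: [-2.94, 2.94], [-0.97, 2.17], [0.19, 2.56], [-1.23, 4.37], [0.02, 3.11], [-2.88, 2.88]. Speed limits (rad/s): [2.39, 2.39, 3.01, 3.14, 3.14, 3.14].

### API

Orientations are given as a rotation vector (axis times angle).
In Python, from rig import manip gives the robot as it stands.
- The arm moves only by the tool step_arm, never from a script. Its argument "targets" is a list that holds one entry, the list of rows, each a list of 7 numbers: the shift along the world's x, y, z in mm, then the turn, a rotation vector about the world's x, y, z in rad, then the gripper's target within -1 to 1 (shut at 1, half-way at 0, fully open at -1). In form: [[[tx, ty, tz, wx, wy, wz, fingers], ...]]. A call has 1 to 12 rows; each row is the pose to reach, as a shift and turn from the pose commanded when the call began; what a row does not reach only later rows make up. A row lasts 1/8 s, in which the tool goes at most 62.5 mm and 10.7 degrees, less where a joint would pass 70% of its speed; a pose out of reach is approached as far as the arm can. A call with a gripper value outside its range is refused whole. The fingers move at their own pace and stop on an object; "newtons" is the grip in N (left out, the last holds). Time passes only in rows, so rows that repeat a pose let the fingers close. It gives the time, the measured TCP pose, the force, the opening and the grip force at its end, in the units of the state.
- manip.get_state(): the state, without advancing time (a new reading comes with each control period).
- manip.capture(name): name is "side" or "top"; returns the picture (400x640x3 uint8, red, green, blue); there is no depth.
- manip.get_calibration(name): a dict with "camera_matrix" (3x3 intrinsics, pixels), "R" (3x3) and "t" (3): a world point X has camera coordinates R X + t. Camera axes: x right, y down, z forward; pixel columns grow to the right and rows downward; lengths in mm; the calibration is good to about 2 mm. A picture is of the moment at which its call begins. get_calibration takes no time and is no camera call.
- manip.hand_in(): hands the job in; it is judged then, once.
The state is a dict: "clock": time; "q": joint angles; "joint_vel": joint speeds; "joint_torque": joint torques, N m; "tool_pos": TCP position; "eef_rot": TCP orientation; "force": force on the tool from outside, world axes, zero at the start; "wrist_torque": the same for the moment, N m; "grip_width": opening from 0.0 (shut) to 1.0 (fully open); "grip_force": force on a finger pad.
Only numpy, scipy, OpenCV 4.12 (cv2) and the standard library are available. Lean on these libraries where they do the work, as an engineer would, in place of code of your own. Each camera call takes 0.05 s, during which the arm holds its last target. There are 200 camera calls.

## Working session

There is one attempt and no reset: what is moved stays moved. The work goes in short steps, Python scripts to look and compute and a tool call to move; the robot and the scene stay as the last step left them, time stands still between calls to the robot, and variables do not carry over. Pictures are saved under pics/ and viewed, at most 14 in all, crops included, and the job is handed in when it is done.

Besides the shell and the picture viewer there is one more tool, called after ">>>" as a command line: name --argument value ..., lists and objects as JSON in quotes. step_arm: Moves the arm, as the interface text tells. Its arguments: {"type":"object","properties":{"targets":{"type":"array"},"newtons":{"type":"number"}},"required":["targets"]}

```bash
mkdir -p pics
python3 - <<'E'
from rig import manip
import cv2
for n in("top","side"):
    im=manip.capture(n); cv2.imwrite(f"pics/{n}0.png",im[:,:,::-1]); c=manip.get_calibration(n); print(n,c)
print(manip.get_state())
E
```

```text
top {'camera_matrix': array([[377.53613804,   0.        , 319.08402637],
       [  0.        , 377.53613804, 204.02872953],
       [  0.        ,   0.        ,   1.        ]]), 'R': array([[-0.00677864, -0.99979698,  0.01897504],
       [-0.99589878,  0.00503777, -0.09033404],
       [ 0.09022011, -0.01950956, -0.99573074]]), 't': array([-11.88137107, 626.57060761, 908.80336836])}
side {'camera_matrix': array([[385.02851042,   0.        , 323.97315953],
       [  0.        , 385.02851042, 202.33438124],
       [  0.        ,   0.        ,   1.        ]]), 'R': array([[ 7.74887877e-01, -6.32098268e-01,  7.46797842e-04],
       [-3.38105282e-01, -4.15480180e-01, -8.44429416e-01],
       [ 5.34072650e-01,  6.54085621e-01, -5.35666318e-01]]), 't': array([-485.48578028,  231.93312734,  596.80333398])}
{'clock': 0.1, 'q': array([ 1.01458721e+00,  3.13385106e-01,  1.49833746e+00,  2.69335684e-05,
        1.33098436e+00, -2.23388440e-01]), 'joint_vel': array([ 0.00057807, -0.00167333, -0.00085889, -0.00039728,  0.00266259,
        0.00087467]), 'joint_torque': array([ 2.07828940e-03, -4.12902832e+01, -2.60140157e+01, -1.52420639e-04,
        3.07759343e-03, -4.30683269e-05]), 'tool_pos': array([171.40533051, 496.0027269 , 230.80577764]), 'eef_rot': array([-5.20319654e-01, -3.09775031e+00,  1.60315408e-03]), 'force': array([ 0.57324075, -0.74777488, -0.13320892]), 'wrist_torque': array([-0.05621824, -0.04391575,  0.03708453]), 'grip_force': 0.0, 'grip_width': 1.001637857888767}
```

View pics/top0.png

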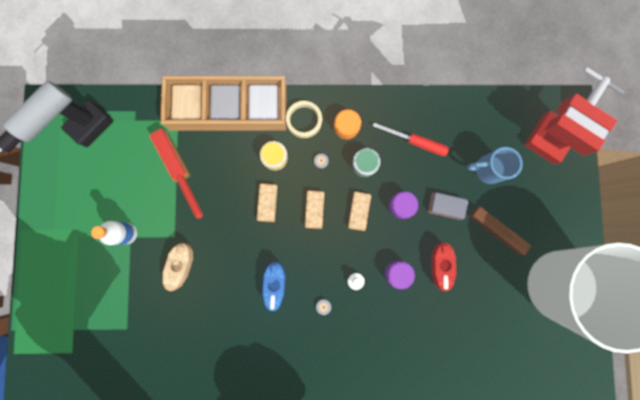

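View pics/side0.png

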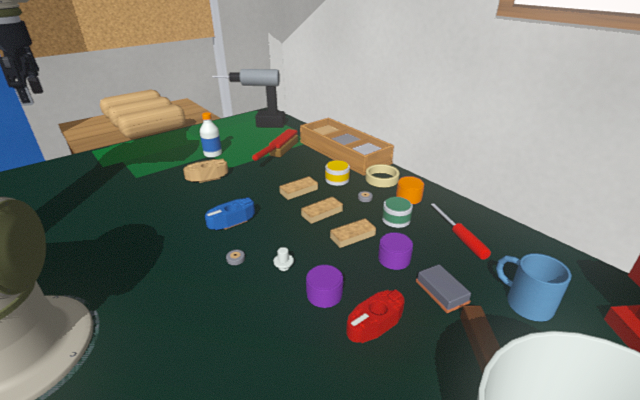

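```bash
cat > h.py <<'E'
from rig import manip
import cv2, numpy as np
def cast(cam,uv,z):
    c=manip.get_calibration(cam); uv=np.atleast_2d(uv).astype(float)
    R,t=np.array(c["R"]),np.array(c["t"]); C=-R.T@t
    d=np.c_[uv,np.ones(len(uv))]@np.linalg.inv(c["camera_matrix"]).T@R
    return (C+d*((z-C[2])/d[:,2:]))[:,:2]
def proj(cam,X):
    c=manip.get_calibration(cam); p=c["camera_matrix"]@(np.array(c["R"])@np.array(X,float)+c["t"]); return p[:2]/p[2]
R3={'red':[((0,120,70),(8,255,255)),((170,120,70),(180,255,255))],'blue':[((100,120,70),(125,255,255))],
'wood':[((8,40,110),(25,190,255))],'white':[((0,0,130),(180,60,255))],'green':[((65,40,60),(90,200,255))],'yellow':[((20,100,120),(35,255,255))]}
def comp(img,kind,seed):
    hsv=cv2.cvtColor(img,cv2.COLOR_RGB2HSV); m=0
    for lo,hi in R3[kind]: m=m|cv2.inRange(hsv,lo,hi)
    n,l,s,c=cv2.connectedComponentsWithStats(m)
    k=min((i for i in range(1,n) if s[i,4]>25),key=lambda i:np.hypot(*(c[i]-seed)))
    cs=cv2.findContours((l==k).astype('uint8'),cv2.RETR_EXTERNAL,cv2.CHAIN_APPROX_NONE)[0]
    return max(cs,key=len)[:,0,:]
def rect(img,kind,seed,z,cam='top'):
    h=cv2.convexHull(comp(img,kind,seed))
    w=cast(cam,h[:,0,:],z).astype('float32')
    (cx,cy),(a,b),ang=cv2.minAreaRect(w)
    if a<b: a,b,ang=b,a,ang+90
    ang=(ang+90)%180-90
    px=2.45
    return np.round([cx,cy,a+px,b+px,ang],1)
E
python3 - <<'E'
from h import *
im=manip.capture('top')
for n,k,s,z in [('red','red',(445,267),26),('pine','wood',(177,267),26),('blue','blue',(274,287),26),('rL','wood',(267,203),10),('rM','wood',(315,210),10),('rR','wood',(360,212),10),('plug','white',(356,282),19),('plugk','white',(356,282),43),('tg','green',(367,162),22),('ty','yellow',(273,155),22)]:
    print(n,rect(im,k,s,z))
print('stripes',cast('top',[(446,283),(271,300)],42))
c=im[130:320,140:480,::-1]; cv2.imwrite('pics/crop1.png',cv2.resize(c,None,fx=2.35,fy=2.35,interpolation=cv2.INTER_CUBIC))
E
```

```text
red [ 470.7 -321.8  117.5   59.7   -1.9]
pine [474.9 331.6 123.1  65.9 -15.9]
blue [4.259e+02 9.680e+01 1.200e+02 5.840e+01 1.000e-01]
rL [633.  116.3 101.1  51.3  -4.1]
rM [615.1  -3.7 100.6  50.2  -3.5]
rR [ 610.3 -118.   101.2   51.   -10.1]
plug [ 435.1 -104.3   44.5   43.8   89.5]
plugk [ 437.8 -101.6   43.5   42.7   89.5]
tg [ 7.372e+02 -1.367e+02  5.640e+01  5.600e+01 -2.000e-01]
ty [755.8 102.3  57.9  56.3  89.9]
stripes [[ 432.1177559  -320.74084386]
 [ 395.93862435  100.9721273 ]]
```

View pics/crop1.png

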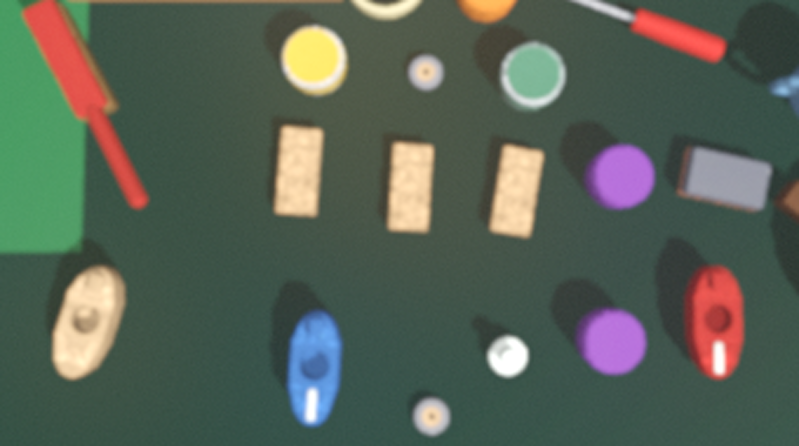

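```bash
cat >> h.py <<'E'
def mom(img,kind,seed,z,cam='top'):
    p=comp(img,kind,seed); m=np.zeros(img.shape[:2],'uint8'); cv2.drawContours(m,[p.reshape(-1,1,2)],-1,1,-1)
    w=cast(cam,np.argwhere(m)[:,::-1],z); c=w.mean(0); e,v=np.linalg.eigh(np.cov((w-c).T)); v=v[:,1]*np.sign(v[0,1])
    return np.round([*c,np.degrees(np.arctan2(v[1],v[0])),*np.sqrt(12*e[::-1])],1)
E
python3 - <<'E'
from h import *
im=manip.capture('top')
for n,k,s,z in [('red','red',(445,267),26),('pine','wood',(177,267),26),('blue','blue',(274,287),26),('rL','wood',(267,203),10),('rM','wood',(315,210),10),('rR','wood',(360,212),10)]:
    print(n,mom(im,k,s,z))
im=manip.capture('side')
for n,k,s,z in [('rL','wood',(298,188),12),('rM','wood',(322,210),12),('rR','wood',(353,233),12),('pine','wood',(206,171),26),('red','red',(376,315),26),('blue','blue',(230,213),26)]:
    print(n,mom(im,k,s,z,'side'))
E
```

```text
red [ 4.708e+02 -3.221e+02 -3.000e-01  1.048e+02  5.420e+01]
pine [475.5 331.6 -18.1 107.3  57.8]
blue [426.3  97.2  -3.7 106.2  50.8]
rL [632.9 116.3  -3.7  98.1  48.9]
rM [615.   -3.7  -3.4  97.6  47.7]
rR [ 610.  -118.   -10.3   98.1   48.3]
rL [632.6 113.2   7.6 105.2  69.2]
rM [614.2  -6.    4.1 105.1  64.5]
rR [ 609.3 -119.1   -3.6  103.    61.9]
pine [476.8 329.7  50.2 115.9 105.6]
red [ 472.2 -320.5    8.5  116.8   59.5]
blue [429.1  97.9  17.7 118.2  86. ]
```

>>> step_arm --targets '[[[60,-35,-30,0,0,0,-1],[120,-70,-50,0,0,0,-1],[180,-105,-70,0,0,0.03,-1],[240,-135,-90,0,0,0.05,-1],[307,-165,-100,0,0,0.05,-1],[307,-165,-100,0,0,0.05,-1]]]' --newtons 40

```text
clock: 1.0
tool_pos: [480.4, 329.8, 130.7]
eef_rot: [-0.444, -3.11, 0.0]
force: [-0.1, 0.2, 0.7]
grip_width: 1.0
grip_force: 0.0
```

>>> step_arm --targets '[[[-1,1,-55,0,0,-0.01,-1],[-1,1,-95,0,0,-0.01,-1],[-1,1,-121,0,0,-0.01,-1],[-1,1,-121,0,0,-0.01,-1],[-1,1,-121,0,0,-0.01,1],[-1,1,-121,0,0,-0.01,1],[-1,1,-121,0,0,-0.01,1],[-1,1,-121,0,0,-0.01,1],[-1,1,-121,0,0,-0.01,1],[-1,1,-121,0,0,-0.01,1]]]' --newtons 40

```text
clock: 2.25
tool_pos: [478.2, 332.5, 11.7]
eef_rot: [0.458, 3.106, 0.002]
force: [0.0, -0.4, 6.8]
grip_width: 0.551
grip_force: 42.7
```

>>> step_arm --targets '[[[0,0,50,0,0,0,1],[0,0,100,0,0,0,1],[15,-50,120,0,0,0,1],[30,-105,120,0,0,0.03,1],[45,-160,120,0,0,0.05,1],[60,-215,120,0,0,0.08,1],[75,-270,120,0,0,0.113,1],[92,-325,120,0,0,0.113,1],[110,-380,120,0,0,0.113,1],[125,-425,120,0,0,0.113,1],[132,-450,120,0,0,0.113,1],[132,-450,100,0,0,0.113,1]]]'

```text
clock: 3.75
tool_pos: [610.4, -120.1, 111.2]
eef_rot: [0.286, 3.125, -0.002]
force: [-0.4, 0.3, -1.6]
grip_width: 0.552
grip_force: 42.8
```

Run:
```python
from h import *
for n in("top","side"):
    cv2.imwrite(f"pics/{n}1.png",manip.capture(n)[100:330,160:560,::-1])
a=cv2.imread('pics/top1.png');b=cv2.imread('pics/side1.png')
cv2.imwrite('pics/b1.png',cv2.resize(np.vstack([a,b]),None,fx=1.3,fy=1.3))
s=manip.get_state();print(s['tool_pos'],s['eef_rot'],s['grip_width'],s['force'])
```

```text
[ 608.36359289 -117.75169889  108.31274205] [-2.82859512e-01 -3.12488027e+00 -1.98265150e-03] 0.5501301644203316 [-0.48235671 -0.11207228 -2.26667663]
```

View pics/b1.png

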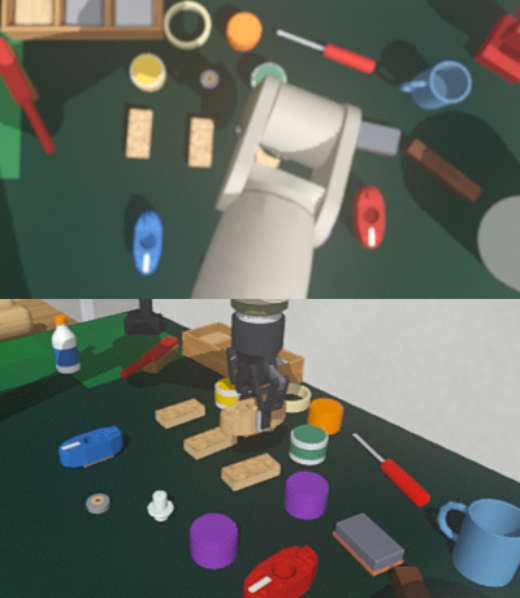

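>>> step_arm --targets '[[[0,0,-40,0,0,0,1],[0,0,-65,0,0,0,1],[0,0,-76,0,0,0,1],[0,0,-79,0,0,0,1],[0,0,-79,0,0,0,1],[0,0,-79,0,0,0,-1],[0,0,-79,0,0,0,-1],[0,0,-79,0,0,0,-1],[0,0,-50,0,0,0,-1],[0,0,0,0,0,0,-1],[-25,50,20,0,0,0.05,-1],[-50,105,20,0,0,0.11,-1]]]'

```text
clock: 5.35
tool_pos: [559.6, -12.2, 132.1]
eef_rot: [0.109, 3.136, -0.001]
force: [0.2, 0.9, 0.2]
grip_width: 1.001
grip_force: 0.0
```

>>> step_arm --targets '[[[-40,35,0,0,0,0.02,-1],[-80,70,0,0,0,0.02,-1],[-115,98,0,0,0,0.02,-1],[-129.5,110,0,0,0,0.02,-1],[-129.5,110,-60,0,0,0.02,-1],[-129.5,110,-100,0,0,0.02,-1],[-129.5,110,-120,0,0,0.02,-1],[-129.5,110,-120,0,0,0.02,1],[-129.5,110,-120,0,0,0.02,1],[-129.5,110,-120,0,0,0.02,1],[-129.5,110,-120,0,0,0.02,1],[-129.5,110,-120,0,0,0.02,1]]]'

```text
clock: 6.85
tool_pos: [431.0, 97.1, 11.4]
eef_rot: [0.078, 3.138, -0.0]
force: [-0.0, -1.2, 7.1]
grip_width: 0.557
grip_force: 42.0
```

Run:
```python
from h import *
im=manip.capture('top')
print(rect(im,'wood',(362,209),36),mom(im,'wood',(362,209),36))
c=im[130:320,200:480,::-1]; cv2.imwrite('pics/crop2.png',cv2.resize(c,None,fx=2.5,fy=2.5,interpolation=cv2.INTER_CUBIC))
```

```text
[ 610.6 -121.1  124.3   59.8  -10.8] [ 610.1 -120.5  -11.9  109.9   53.1]
```

View pics/crop2.png

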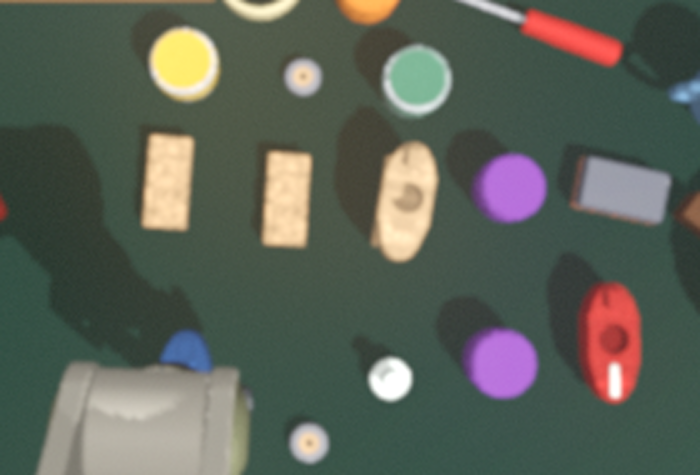

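>>> step_arm --targets '[[[0,0,50,0,0,0,1],[0,0,90,0,0,0,1],[40,4,100,0,0,0,1],[90,8,100,0,0,-0.015,1],[140,15,100,0,0,-0.015,1],[185,19,100,0,0,-0.015,1],[202,19.5,90,0,0,-0.015,1],[202,19.5,50,0,0,-0.015,1],[202,19.5,28,0,0,-0.015,1],[202,19.5,21,0,0,-0.015,1],[202,19.5,21,0,0,-0.015,1],[202,19.5,21,0,0,-0.015,1]]]'

```text
clock: 8.4
tool_pos: [632.3, 116.7, 32.0]
eef_rot: [0.102, 3.139, 0.0]
force: [0.8, -0.1, -1.5]
grip_width: 0.554
grip_force: 42.5
```

>>> step_arm --targets '[[[0,0,0,0,0,0,-1],[0,0,0,0,0,0,-1],[0,0,0,0,0,0,-1],[0,0,40,0,0,0,-1],[0,0,90,0,0,0,-1],[-40,-40,100,0,0,0,-1],[-80,-85,100,0,0,0,-1],[-110,-130,100,0,0,0.03,-1],[-130,-180,100,0,0,0.03,-1],[-140,-235,100,0,0,0.03,-1],[-150,-290,100,0,0,0.03,-1],[-155,-345,100,0,0,0.03,-1]]]'

```text
clock: 9.9
tool_pos: [476.5, -230.1, 131.6]
eef_rot: [0.055, 3.141, -0.0]
force: [0.3, -0.4, 0.1]
grip_width: 1.001
grip_force: 0.0
```

Run:
```python
from h import *
im=manip.capture('top')
print(rect(im,'blue',(268,200),46),mom(im,'blue',(268,200),46))
c=im[170:250,230:390,::-1]; cv2.imwrite('pics/crop3.png',cv2.resize(c,None,fx=5,fy=5,interpolation=cv2.INTER_CUBIC))
s=manip.capture('side')[150:270,240:400,::-1]; cv2.imwrite('pics/crop4.png',cv2.resize(s,None,fx=5,fy=5,interpolation=cv2.INTER_CUBIC))
# project rest outlines
for n,x,y,a in [('L',632.9,116.3,-3.7),('M',615,-3.7,-3.4),('R',610,-118,-10.3)]:
    a=np.radians(a)
    print(n,[np.round((proj('top',[x+np.cos(a)*u-np.sin(a)*v,y+np.sin(a)*u+np.cos(a)*v,20])-[230,170])*5).astype(int).tolist() for u,v in((45,20),(45,-20),(-45,-20),(-45,20))])
```

```text
[6.284e+02 1.186e+02 1.196e+02 5.570e+01 2.000e-01] [628.5 118.7  -3.2 105.3  47.6]
L [[148, 69], [227, 74], [215, 252], [135, 248]]
M [[387, 103], [466, 108], [457, 287], [377, 282]]
R [[625, 109], [703, 122], [674, 299], [596, 285]]
```

View pics/crop3.png

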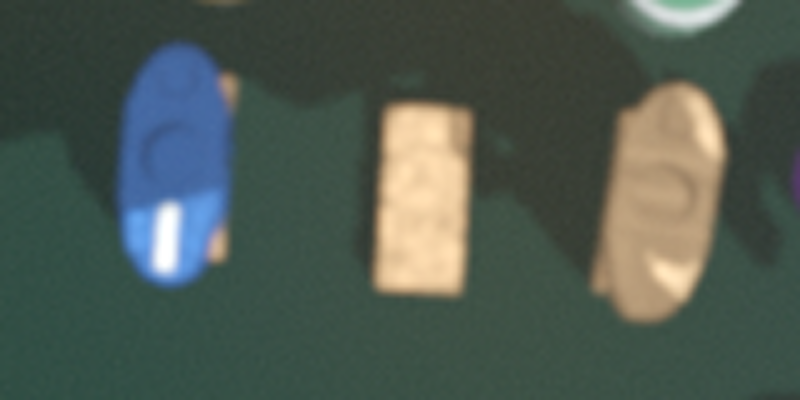

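View pics/crop4.png

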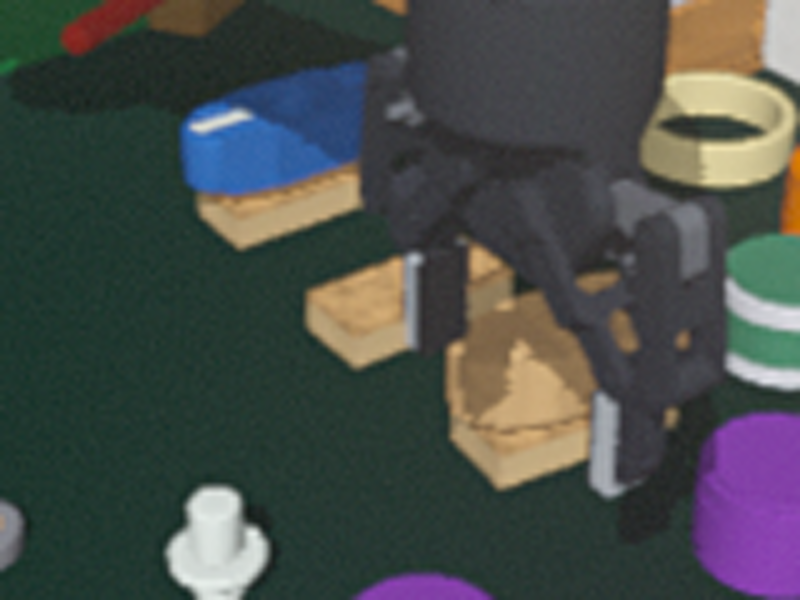

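Run:
```python
from h import *
print(cast('top',[(362.4,208.6),(264.6,200.4)],60))
print(cast('top',[(445.3,266.4)],40))
```

```text
[[ 612.08440668 -118.93359255]
 [ 633.01636328  115.43828553]]
[[ 471.64835026 -321.21666935]]
```

>>> step_arm --targets '[[[-2,-50,0,0,0,0,-1],[-4,-93,0,0,0,0,-1],[-4,-93,-50,0,0,0,-1],[-4,-93,-100,0,0,0,-1],[-4,-93,-121,0,0,0,-1],[-4,-93,-121,0,0,0,1],[-4,-93,-121,0,0,0,1],[-4,-93,-121,0,0,0,1],[-4,-93,-121,0,0,0,1],[-4,-93,-121,0,0,0,1],[-4,-93,-60,0,0,0,1],[-4,-93,0,0,0,0,1]]]'

```text
clock: 11.5
tool_pos: [472.7, -321.0, 133.0]
eef_rot: [-0.055, -3.141, -0.001]
force: [0.5, -0.8, -1.1]
grip_width: 0.553
grip_force: 42.8
```

>>> step_arm --targets '[[[20,50,0,0,0,0,1],[45,105,0,0,0,0,1],[70,160,0,0,0,0,1],[95,215,0,0,0,-0.025,1],[120,268,0,0,0,-0.025,1],[138,308,0,0,0,-0.025,1],[141.5,317.5,0,0,0,-0.025,1],[141.5,317.5,-50,0,0,-0.025,1],[141.5,317.5,-85,0,0,-0.025,1],[141.5,317.5,-98,0,0,-0.025,1],[141.5,317.5,-100,0,0,-0.025,1],[141.5,317.5,-100,0,0,-0.025,1]]]'

```text
clock: 13.0
tool_pos: [615.0, -4.3, 32.3]
eef_rot: [0.095, 3.139, -0.001]
force: [-1.0, -0.6, -1.2]
grip_width: 0.553
grip_force: 43.3
```

>>> step_arm --targets '[[[0,0,0,0,0,0,-1],[0,0,0,0,0,0,-1],[0,0,0,0,0,0,-1],[0,0,40,0,0,0,-1],[0,0,90,0,0,0,-1],[-40,20,100,0,0,0,-1],[-90,40,100,0,0,0,-1],[-140,60,100,0,0,0,-1],[-190,70,100,0,0,0,-1],[-230,70,100,0,0,0,-1]]]'

```text
clock: 14.25
tool_pos: [382.7, 66.8, 131.4]
eef_rot: [0.092, 3.14, 0.0]
force: [-1.1, 0.0, -0.5]
grip_width: 1.003
grip_force: 0.0
```

Run:
```python
from h import *
im=manip.capture('top')
c=im[170:300,240:400,::-1]; cv2.imwrite('pics/crop5.png',cv2.resize(c,None,fx=4.5,fy=4.5,interpolation=cv2.INTER_CUBIC))
print(rect(im,'red',(315,207),46),mom(im,'red',(315,207),46)); print(mom(im,'white',(356,282),30))
s=manip.capture('side'); print(mom(s,'white',(284,258),28,'side'))
```

```text
[ 6.131e+02 -5.200e+00  1.196e+02  5.610e+01 -4.000e-01] [613.6  -4.3  -2.8 105.   48.6]
[ 436.8 -103.7  -55.8   38.5   37.1]
[ 432.7 -112.7   58.7   59.5   30.3]
```

View pics/crop5.png

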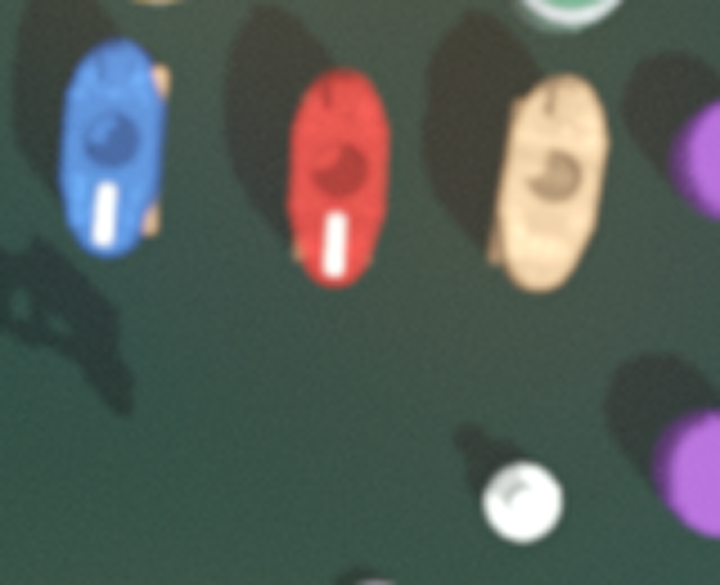

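Run:
```python
from h import *
im=manip.capture('top')
print('hole',cast('top',[(315.6,207.3)],60))
for z in (14,19): print(rect(im,'white',(356,282),z))
s=manip.capture('side')
print('knobtop side',cast('side',[(283.2,248.6)],43))
print('proj pred',[proj('side',[x,-104,43]) for x in (432,435,438)])
p=comp(s,'white',(284,258)); print(p.min(0),p.max(0),[(r,p[p[:,1]==r][:,0].min(),p[p[:,1]==r][:,0].max()) for r in range(p[:,1].min(),p[:,1].max()+1)])
```

```text
hole [[615.80358818  -6.56922805]]
[ 434.5 -104.9   44.8   44.    89.5]
[ 435.1 -104.3   44.5   43.8   89.5]
knobtop side [[ 441.1854237  -102.82338635]]
proj pred [array([279.5534582 , 250.83575813]), array([280.86259765, 250.2013297 ]), array([282.16606558, 249.56964977])]
[273 247] [293 270] [(247, np.int32(281), np.int32(284)), (248, np.int32(279), np.int32(286)), (249, np.int32(278), np.int32(287)), (250, np.int32(278), np.int32(287)), (251, np.int32(277), np.int32(287)), (252, np.int32(277), np.int32(287)), (253, np.int32(278), np.int32(287)), (254, np.int32(278), np.int32(287)), (255, np.int32(277), np.int32(290)), (256, np.int32(276), np.int32(291)), (257, np.int32(275), np.int32(292)), (258, np.int32(274), np.int32(292)), (259, np.int32(274), np.int32(293)), (260, np.int32(273), np.int32(293)), (261, np.int32(273), np.int32(292)), (262, np.int32(274), np.int32(292)), (263, np.int32(274), np.int32(292)), (264, np.int32(274), np.int32(291)), (265, np.int32(275), np.int32(290)), (266, np.int32(276), np.int32(289)), (267, np.int32(278), np.int32(288)), (268, np.int32(279), np.int32(288)), (269, np.int32(279), np.int32(287)), (270, np.int32(281), np.int32(285))]
```

>>> step_arm --targets '[[[10,-45,0,0,0,-0.17,-1],[25,-95,0,0,0,-0.35,-1],[40,-140,0,0,0,-0.52,-1],[51.5,-170,0,0,0,-0.7,-1],[51.5,-170,0,0,0,-0.88,-1],[51.5,-170,0,0,0,-1.05,-1],[51.5,-170,0,0,0,-1.22,-1],[51.5,-170,0,0,0,-1.4,-1],[51.5,-170,0,0,0,-1.51,-1],[51.5,-170,0,0,0,-1.51,-1]]]' --newtons 20

```text
clock: 15.7
tool_pos: [436.8, -104.3, 131.2]
eef_rot: [2.219, 2.223, 0.0]
force: [0.3, -0.4, 0.9]
grip_width: 0.998
grip_force: 0.0
```

>>> step_arm --targets '[[[0,0,-50,0,0,0,-1],[0,0,-90,0,0,0,-1],[0,0,-109,0,0,0,-1],[0,0,-109,0,0,0,-1],[0,0,-109,0,0,0,0],[0,0,-109,0,0,0,0.2],[0,0,-109,0,0,0,0.4],[0,0,-109,0,0,0,0.5],[0,0,-109,0,0,0,0.6],[0,0,-109,0,0,0,0.6]]]' --newtons 20

```text
clock: 16.95
tool_pos: [436.3, -103.9, 22.6]
eef_rot: [2.22, 2.222, 0.0]
force: [0.1, -0.9, 5.0]
grip_width: 0.225
grip_force: 20.3
```

>>> step_arm --targets '[[[0,0,0,0,0,0,-0.1],[0,0,0,0,0,0,-0.1],[0,0,0,0,0,0.18,-0.1],[0,0,0,0,0,0.36,-0.1],[0,0,0,0,0,0.54,-0.1],[0,0,0,0,0,0.72,-0.1],[0,0,0,0,0,0.9,-0.1],[0,0,0,0,0,1.08,-0.1],[0,0,0,0,0,1.26,-0.1],[0,0,0,0,0,1.44,-0.1],[0,0,0,0,0,1.51,-0.1],[0,0,0,0,0,1.51,-0.1]]]'

```text
clock: 18.45
tool_pos: [435.9, -103.7, 22.2]
eef_rot: [-0.095, -3.14, -0.0]
force: [0.3, 0.6, 1.1]
grip_width: 0.552
grip_force: 0.0
```

>>> step_arm --targets '[[[0,0,0,0,0,0,0.2],[0,0,0,0,0,0,0.4],[0,0,0,0,0,0,0.5],[0,0,0,0,0,0,0.8],[0,0,0,0,0,0,1],[0,0,0,0,0,0,1],[0,0,40,0,0,0,1],[0,0,90,0,0,0,1],[30,17,100,0,0,0,1],[75,42,100,0,0,0,1],[110,60,100,0,0,0,1],[120,65,100,0,0,0,1]]]' --newtons 30

```text
clock: 19.95
tool_pos: [557.0, -37.7, 121.8]
eef_rot: [-0.091, -3.14, -0.0]
force: [-0.8, 0.2, -0.3]
grip_width: 0.219
grip_force: 29.5
```

Run:
```python
from h import *
s=manip.capture('side')[100:260,200:400,::-1]; cv2.imwrite('pics/crop6.png',cv2.resize(s,None,fx=3.5,fy=3.5,interpolation=cv2.INTER_CUBIC))
```

```text
(no output)
```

View pics/crop6.png

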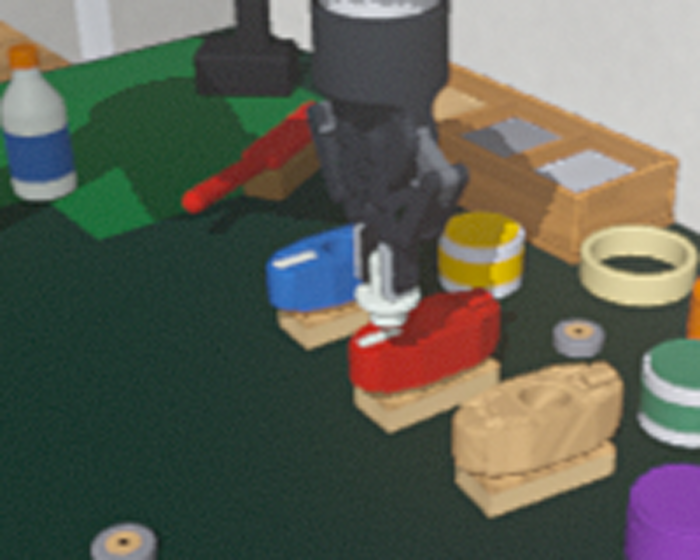

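>>> step_arm --targets '[[[30,18,0,0,0,0,1],[59,35,0,0,0,0,1],[59,35,-20,0,0,0,1],[59,35,-34,0,0,0,1],[59,35,-38,0,0,0,1],[59,35,-41,0,0,0,1],[59,35,-41,0,0,0,1]]]'

```text
clock: 20.88
tool_pos: [615.1, -4.0, 81.7]
eef_rot: [0.094, 3.14, -0.0]
force: [-0.2, -0.3, -0.7]
grip_width: 0.221
grip_force: 29.5
```

>>> step_arm --targets '[[[0,0,-4,0,0,0,1],[0,0,-7,0,0,0,1],[0,0,-9,0,0,0,1],[0,0,-10,0,0,0,1],[0,0,-10.5,0,0,0,1],[0,0,-10.5,0,0,0,1]]]'

```text
clock: 21.62
tool_pos: [615.0, -3.8, 70.8]
eef_rot: [-0.094, -3.14, 0.0]
force: [-0.3, -0.1, -0.9]
grip_width: 0.218
grip_force: 29.5
```

Now release and retreat.

>>> step_arm --targets '[[[0,0,-0.5,0,0,0,1],[0,0,-0.5,0,0,0,0.2],[0,0,-0.5,0,0,0,0.2],[0,0,20,0,0,0,0.2],[0,0,60,0,0,0,0],[-30,0,90,0,0,0,-1],[-90,20,100,0,0,0,-1],[-140,60,100,0,0,0,-1],[-190,110,100,0,0,0,-1],[-220,165,100,0,0,0,-1],[-240,220,100,0,0,0,-1]]]'

```text
clock: 23.0
tool_pos: [376.3, 211.2, 171.3]
eef_rot: [0.095, 3.139, 0.0]
force: [1.0, 0.2, -0.3]
grip_width: 1.004
grip_force: 0.0
```

Run:
```python
from h import *
a=manip.capture('top')[130:270,230:400,::-1];b=manip.capture('side')[140:280,250:420,::-1]
cv2.imwrite('pics/crop7.png',cv2.resize(np.hstack([a,b]),None,fx=2.35,fy=2.35,interpolation=cv2.INTER_CUBIC))
im=manip.capture('top')
for k,s,z in(('green',(367,162),22),('yellow',(273,155),22)): print(rect(im,k,s,z))
```

```text
[ 7.372e+02 -1.367e+02  5.640e+01  5.600e+01 -2.000e-01]
[7.558e+02 1.011e+02 5.640e+01 5.540e+01 1.000e-01]
```

View pics/crop7.png

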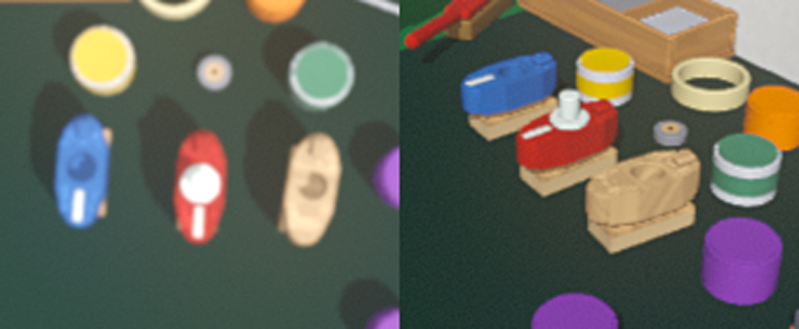

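All three racers stand centred on their rests. The plug's flange is flat on the red racer's top at crop (200,184), and the tins haven't moved.

```bash
python3 -c "
from rig import manip
print(manip.hand_in())"
```

```text
the job is handed in; nothing more can be done
None
```

The job is handed in after about 23 s of robot time: pine racer on the right rest (green tin), blue on the left (yellow tin), red in the middle with the plug seated in its cockpit. By the final pictures each racer is within about 3 mm of its rest's centre, and both tins are where they stood.

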